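Serve the last makroudh with the tongs

ROBOT

A 6-joint arm with a two-finger parallel gripper is mounted at the origin on the work surface. World frame = base frame: x ahead of the robot, y to its left, z up, the work surface at z = 0. Lengths are in m, angles in rad, forces in N, time in s.
With the tool pointing down it reaches from about 0.25 to 0.725 m from the base axis. Payload 4 kg.
Tool frame: the origin (TCP) lies between the finger pads; the fingertips stand 22 mm ahead of it and the grasp point (between the pads) lies 3 mm ahead of it; z points along the fingers, x is the direction in which the jaws open and shut, and the axes are right-handed (so a half turn about z gives the same grasp; the last joint's range is limited). The gripper opens to 85 mm and grips with 20 to 120 N. Pads are 22 mm wide; open, the fingers measure 114 mm over their backs; the gripper's body (76 mm by 85 mm) begins 54 mm behind the grasp point. The pads swing forward as they close: fully open they stand 13 mm farther back than shut.
Start: joints at [1.206, 0.241, 0.005, 1.335, 0, 1.571], TCP at [0.178, 0.467, 0.253] pointing down, gripper open.
Joint ranges: [-2.72, 2.72], [-1.05, 1.87], [-1.09, 1.28], [-1.99, 2.15], [-1.42, 1.44], [-3.14, 3.14]. Speed limits (rad/s): [2.79, 2.79, 3.14, 3.14, 3.14, 3.14].

INTERFACE

Orientations are given as a unit quaternion [w, x, y, z].
In Python, from workcell import manip gives the robot as it stands.
- The arm moves only by the tool send_rows, never from a script. Its argument "rows" is a list of rows, each an object with "offset": the shift along the world's x, y, z normalised to -1 to 1, where 1 is 0.075 m, a list of three; "spin": the turn about the world's z normalised to -1 to 1, where 1 is pi/2 rad. In form: [{"offset": [x, y, z], "spin": spin}, ...]. A call has 1 to 5 rows; each row shifts and turns the commanded pose from where the row before left it; what a row does not reach is not made up. A row lasts 1/8 s, in which the tool goes at most 62.5 mm and 10.7 degrees, less where a joint would pass 70% of its speed; a pose out of reach is approached as far as the arm can. A call with a number of a shift or a turn outside -1 to 1 is refused whole. A call with a gripper value outside its range is refused whole. "claw" is the finger opening in mm, from 0 to 85.4, set as the call begins (left out, the last holds). The fingers move at their own pace and stop on an object; "grip_force" is the grip in N (left out, the last holds). Time passes only in rows, so rows that do not move let the fingers close. It gives the time, the measured TCP pose, the force and the opening at its end, in the units of the state.
- manip.observe(): the state, without advancing time (a new reading comes with each control period).
- manip.grab_frame(name): name is "side" or "top" or "wrist"; returns a dict with "pixels" (420x560x3 uint8, red, green, blue), "vfov" (degrees; the focal length in pixels is half the picture's height over the tangent of half this angle, whatever the lens; pixels are square), "cx", "cy" (the principal point, pixels), "position" and "attitude" of the camera in the world. Camera axes: x right, y down, z forward; pixel columns grow to the right and rows downward; lengths in m; the calibration is good to about 2 mm. The wrist camera is an equidistant fisheye: a pixel r from the principal point sees the ray r / f radians off the axis. A picture is of the moment at which its call begins. There is no depth.
- manip.finish_job(): hands the job in, once; it reports no verdict.
The state is a dict: "t": time; "joint_pos": joint angles; "qd": joint speeds; "tau": joint torques, N m; "tool_pos": TCP position; "ee_rot": TCP orientation; "wrist_force": force on the tool from outside, world axes, zero at the start; "moment": the same for the moment, N m; "width": finger opening in m.
Only numpy, scipy, OpenCV 4.12 (cv2) and the standard library are available. Lean on these libraries where they do the work, as an engineer would, in place of code of your own. Each camera call takes 0.05 s, during which the arm holds its last target. There are 200 camera calls.

TASK

Serve the last makroudh from the little olive-wood board: pick up the sprung tongs, squeeze them on the pastry, carry it over and set it down gently, flat in the middle of the empty plate, without touching the pastry itself with the gripper. Then lay the tongs back on their rest across both ridges as they lay before and let go, leaving the plates and everything else where they are.

Things in the scene. Friction and masses are not known exactly. Their poses are not given: they have to be found in the camera images.
- makroudh_center (a point): the makroudh to serve: a firm, oblong golden semolina pastry with slanting grooves on top and a dark date spot at each end, 46 long (its x), 26 wide (its y), 22 high, about 30 g, lying alone on the small olive-wood board, its long axis within 0.5 rad of world x; the point is its centre, 11 above its underside; z up
- board: small flat olive-wood board, 140 (x) by 130 (y), 16 thick, fixed; origin at the centre of its underside
- plate_empty_floor (a point): the one plate that has nothing on it: loose white plate with a blue rim and blue strokes, 110 across, rim 9.5 high; the point is the middle of its flat floor (about 70 across), 6 above the counter
- plate_2_floor (a point): a plate already served: loose white plate with a blue rim and blue strokes, 110 across, rim 9.5 high; the point is the middle of its flat floor (about 70 across), 6 above the counter
- plate_3_floor (a point): the other plate already served: loose white plate with a blue rim and blue strokes, 110 across, rim 9.5 high; the point is the middle of its flat floor (about 70 across), 6 above the counter
- makroudh_2_center (a point): makroudh already on one of the plates: a firm, oblong golden semolina pastry with slanting grooves on top and a dark date spot at each end, 46 long (its x), 26 wide (its y), 22 high; the point is its centre
- makroudh_3_center (a point): makroudh already on another plate: a firm, oblong golden semolina pastry with slanting grooves on top and a dark date spot at each end, 46 long (its x), 26 wide (its y), 22 high; the point is its centre
- tongs_grip (a point): sprung steel tongs, 205 long, 90 g, lying open on their rest, arms side by side on edge (18 high, 3 thick). The point: where to hold them, midway between the two dark thumb pads (30 long, 20 high), half-way up, near the centre of mass; 53 over the pads at rest. x points to the paddles, y to the left arm, z up. They open by themselves when let go
- tongs_tip (a point): the point midway between the two paddles (36 long, 22 high, 3 thick) at the tongs' working end, 95 ahead of tongs_grip, same height and axes. Paddles stand 60 apart when free; with 45 over the thumb pads they stand 42 apart and the tongs can still be carried; with 38 over the pads they are parallel and 26 apart
- tongs_left (a joint): angle by which the left arm is squeezed (the right moves alike): 0 free, 0.053 with 45 over the thumb pads (spring pushes 6 N on each), 0.10 with the paddles 26 apart (12 N on each), 0.175 shut. Force added on the pads reaches the paddles at 0.44 of its value
- tongs_rest: blue glazed oblong tongs rest, 170 (x) by 100 (y), 6 thick, fixed, with two white cross ridges 14 wide (their middles at x = -55 and +60) whose tops are 18 above the counter; origin at the centre of its underside; tongs lie across both ridges, paddles past its +x end, tongs_grip over its origin, 27 above the counter
- measuring_cup: bystander: steel measuring cup, 74 across, 62 high, flat handle 90 long to its +y; origin under the cup's centre
- scoop: bystander: olive-wood scoop, 165 long, its mouth to +x, about 30 high; origin under the back of its bowl
- tea_glass: bystander: green tea glass, 60 across, 85 high; origin under its centre
There are look-alikes about, which are no part of the job. There is more than one size of the part that bears tongs_grip; the job needs the middle-sized.

How it is judged:
By the outcome, as a careful person would: the job done as asked, in the order asked, and still so for the second after the job is handed in, with the robot touching nothing.
It also fails if it takes over 64 s, if anything falls off the work surface, if the arm or the gripper's body presses on something with over 40 N, if the wrist force passes 120 N, or if a joint passes its speed limit or range.

## Working session

There is one attempt and no reset: what is moved stays moved. The work goes in short steps, Python scripts to look and compute and a tool call to move; the robot and the scene stay as the last step left them, time stands still between calls to the robot, and variables do not carry over. Pictures are saved under pics/ and viewed, about 8 in all and at most 12, crops included, and the job is handed in when it is done.

Besides the shell and the picture viewer there is one more tool, called after "Call:" by a JSON object that holds its "name" and its "arguments". send_rows: Moves the arm, as the interface text tells. Scaled input: -1 to 1 covers 0.075 m each way for a shift and pi/2 rad each way for a turn. Its arguments: {"type":"object","properties":{"rows":{"type":"array"},"claw":{"type":"number"},"grip_force":{"type":"number"}},"required":["rows"]}

```bash
mkdir -p pics; cat > h.py <<'E'
import numpy as np, cv2
from workcell import manip
from scipy.spatial.transform import Rotation as R
def shot(n,f):
    d=manip.grab_frame(n); np.save(f'pics/{f}.npy',d,allow_pickle=True)
    cv2.imwrite(f'pics/{f}.png',d['pixels'][:,:,::-1]); return d
def load(f): return np.load(f'pics/{f}.npy',allow_pickle=True).item()
def rot(d):
    a=np.array(d['attitude'],float)
    return a if a.shape==(3,3) else R.from_quat(a[[1,2,3,0]]).as_matrix()
def foc(d): return d['pixels'].shape[0]/2/np.tan(np.radians(d['vfov'])/2)
def ray(d,u,v,fish=False):
    f=foc(d); x=(u-d['cx']);y=(v-d['cy'])
    if fish:
        r=np.hypot(x,y)+1e-9; t=r/f; c=np.array([np.sin(t)*x/r,np.sin(t)*y/r,np.cos(t)])
    else: c=np.array([x/f,y/f,1.])
    return rot(d)@c
def onz(d,u,v,z,fish=False):
    r=ray(d,u,v,fish); p=np.array(d['position']); return p+r*(z-p[2])/r[2]
def proj(d,P):
    c=rot(d).T@(np.array(P)-d['position']); f=foc(d); return d['cx']+f*c[0]/c[2], d['cy']+f*c[1]/c[2]
E
python3 - <<'E'
from h import *
for n in ['top','side']:
    d=shot(n,n+'0'); print(n,d['vfov'],d['cx'],d['cy'],d['position'],d['attitude'])
a=load('top0')['pixels'];b=load('side0')['pixels']
print(manip.observe())
E
```

```text
top 47.63147845946154 276.46074550942853 205.00121826602052 [0.32231025 0.00516405 1.64380904] [ 0.02893949 -0.69638601  0.71617838 -0.03602156]
side 51.75407153316428 276.96573933851386 208.62842335668356 [0.23919066 0.94592205 0.63029842] [ 0.05730199 -0.10738905  0.866186   -0.48467091]
{'t': 0.1, 'joint_pos': array([1.20598751e+00, 2.41358873e-01, 3.88012705e-03, 1.33519017e+00,
       2.34143928e-06, 1.57078215e+00]), 'qd': array([ 1.83689233e-03, -6.23799426e-04,  3.87100449e-03, -7.32677653e-05,
        8.27983379e-04,  2.97322150e-04]), 'tau': array([-5.89590873e-04, -3.73138797e+01,  2.53010362e+01,  1.08473108e-02,
       -6.44305464e-05,  1.45624057e-06]), 'tool_pos': array([0.17820263, 0.4666194 , 0.25249941]), 'ee_rot': array([ 5.30014242e-04,  8.23637137e-01,  5.67116382e-01, -7.71840526e-04]), 'wrist_force': array([-0.31701401,  0.42641061,  0.62073397]), 'moment': array([0.02161159, 0.05864229, 0.01184373]), 'width': 0.08520297169984933}
```

View pics/top0.png

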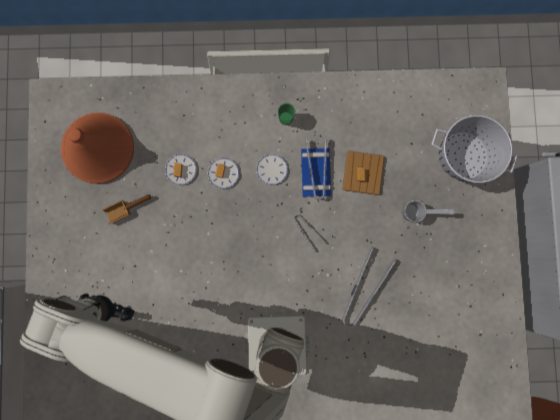

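View pics/side0.png

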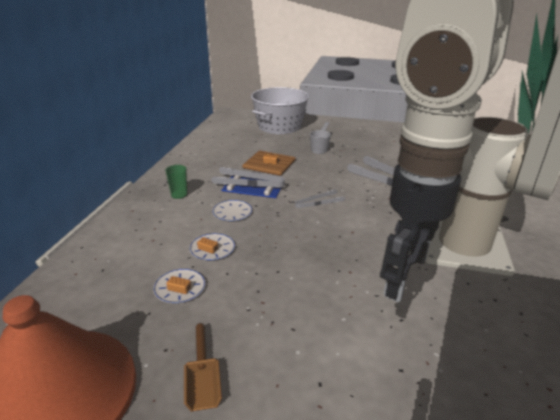

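Top view: three tongs. The middle-sized pair lies on the blue rest (315,172), a small pair is at (311,232) and a large pair at (370,287). The job's pair is the one on the rest. The empty plate is at (273,170), the served plates at (182,170) and (224,173), and the board with the pastry at (363,173). I'll confirm in an enlarged crop.

```bash
python3 - <<'E'
from h import *
d=load('top0'); 
c=d['pixels'][140:210,250:395,::-1]; cv2.imwrite('pics/crop1.png',cv2.resize(c,None,fx=5.5,fy=5.5,interpolation=cv2.INTER_CUBIC))
for n,u,v,z in [('pe',273,170,.006),('rest',316,172,.006),('board',363.5,173,.016),('mak',361,174,.038),('tA',308,150,.027),('smalltong',311,232,.01),('rob',278,368,.2)]:
    print(n,onz(d,u,v,z).round(4))
print(foc(d)/1.64)
E
```

```text
pe [ 0.5956 -0.0048  0.006 ]
rest [ 0.5846 -0.1543  0.006 ]
board [ 0.575  -0.3178  0.016 ]
mak [ 0.5684 -0.3047  0.038 ]
tA [ 0.6586 -0.1274  0.027 ]
smalltong [ 0.3763 -0.1292  0.01  ]
rob [-0.0284 -0.002   0.2   ]
290.1095852213487
```

View pics/crop1.png

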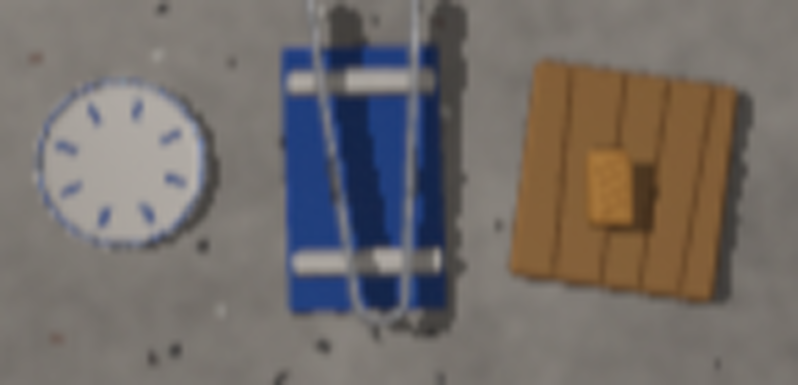

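The crop confirms the open tongs with both arms across the white ridges, the bare plate, and one pastry alone on the board. Next I move above the rest for a wrist view.

Call:
{"name": "send_rows", "arguments": {"rows": [{"offset": [0.36,-0.55,0],"spin": 0.05},{"offset": [0.36,-0.55,0],"spin": 0.05},{"offset": [0.36,-0.55,0],"spin": 0.05},{"offset": [0.36,-0.55,0],"spin": 0.05},{"offset": [0.36,-0.55,0],"spin": 0.05}], "claw": 85}}

```text
t: 0.72
tool_pos: [0.3138, 0.2593, 0.253]
ee_rot: [0.0, 0.696, 0.718, -0.0]
wrist_force: [1.5, 0.0, -0.6]
width: 0.0852
```

Call:
{"name": "send_rows", "arguments": {"rows": [{"offset": [0.36,-0.55,0],"spin": 0},{"offset": [0.36,-0.55,0],"spin": 0},{"offset": [0.36,-0.55,0],"spin": 0},{"offset": [0.36,-0.55,0],"spin": 0},{"offset": [0.36,-0.55,0],"spin": 0}]}}

```text
t: 1.35
tool_pos: [0.4488, 0.0531, 0.253]
ee_rot: [-0.0, 0.697, 0.717, -0.0]
wrist_force: [0.5, 0.3, 0.2]
width: 0.0854
```

Call:
{"name": "send_rows", "arguments": {"rows": [{"offset": [0.36,-0.55,0],"spin": 0},{"offset": [0.36,-0.55,0],"spin": 0},{"offset": [0.36,-0.55,0],"spin": 0},{"offset": [0.36,-0.55,0],"spin": 0},{"offset": [0,0,0],"spin": 0}]}}

```text
t: 1.98
tool_pos: [0.5573, -0.1132, 0.2517]
ee_rot: [-0.001, 0.699, 0.715, -0.001]
wrist_force: [-1.0, 0.3, -0.5]
width: 0.0848
```

```bash
python3 - <<'E'
from h import *
d=shot('wrist','w1'); shot('top','top1'); print(d['vfov'],d['cx'],d['cy'],d['position'],rot(d).round(3)); o=manip.observe(); print(o['tool_pos'],o['ee_rot'],o['joint_pos'],o['t'])
E
```

```text
65.70646984690485 272.70657652150715 210.89255209593838 [ 0.47443745 -0.11375613  0.37290865] [[-0.023  0.948  0.317]
 [ 1.     0.021  0.008]
 [ 0.001  0.317 -0.949]]
[ 0.55582534 -0.11059682  0.25227545] [-1.13120888e-03  6.97555970e-01  7.16529223e-01 -5.11244192e-04] [-1.96597741e-01  3.76748954e-01  1.91502332e-01  1.38800423e+00
  3.73259136e-04 -2.23431256e-01] 2.075
```

View pics/w1.png

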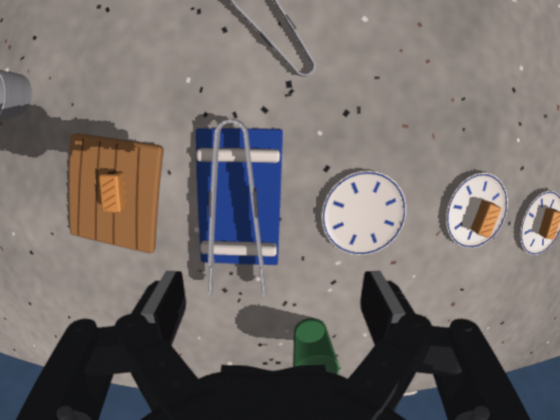

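Wrist view: rest with tongs (bend at (229,122), paddle ends (211,293) and (264,292)), board pastry at (110,192), empty plate at (364,212). I'll measure with masks.

```bash
cat > meas.py <<'E'
from h import *
def mapc(d,pts,z): return np.array([onz(d,u,v,z,True)[:2] for u,v in pts])
def big(m,roi):
    k=np.zeros_like(m); x0,y0,x1,y1=roi; k[y0:y1,x0:x1]=m[y0:y1,x0:x1]
    cs,_=cv2.findContours(k,cv2.RETR_EXTERNAL,cv2.CHAIN_APPROX_NONE); return max(cs,key=cv2.contourArea)[:,0].astype(float)
def rect(p): 
    r=cv2.minAreaRect((p*1000).astype(np.float32)); return np.round(r[0],1),np.round(r[1],1),round(r[2],2)
E
python3 - <<'E'
from meas import *
d=load('w1'); im=d['pixels']; hsv=cv2.cvtColor(im,cv2.COLOR_RGB2HSV); H,S,V=cv2.split(hsv)
blue=((H>105)&(H<130)&(S>120)&(V>50)).astype(np.uint8)
blue=cv2.morphologyEx(blue,cv2.MORPH_CLOSE,np.ones((15,15)))
c=big(blue,(170,110,300,280)); print('rest',rect(mapc(d,c,.006)),'t',c.min(0),c.max(0))
wood=((H>5)&(H<22)&(S>90)).astype(np.uint8)
c=big(cv2.morphologyEx(wood,cv2.MORPH_CLOSE,np.ones((9,9))),(50,120,180,265)); print('board',rect(mapc(d,c,.016)))
for u,v in [(110,192),(85,220),(140,170),(130,200),(110,180)]: print(hsv[v,u])
# plate
m=((S<60)&(V>140)).astype(np.uint8); m=cv2.morphologyEx(m,cv2.MORPH_CLOSE,np.ones((9,9)))
c=big(m,(310,160,420,265)); q=mapc(d,c,.0095)*1000; (cx,cy),r=cv2.minEnclosingCircle(q.astype(np.float32)); print('plate',cx,cy,r, cv2.fitEllipse(q.astype(np.float32)))
# tongs row profile
for v in [140,175,190,210,230,250,275,285]:
    print(v,[tuple(x) for x in [(u,V[v,u],S[v,u]) for u in range(198,278)] if x[2]<70 and x[1]>95][:40] and [u for u in range(200,275) if S[v,u]<70 and V[v,u]>95])
E
python3 -c "
from h import *
d=load('w1')['pixels'][:,:,::-1]
a=cv2.resize(d[115:300,190:285],None,fx=3.2,fy=3.2,interpolation=cv2.INTER_CUBIC);b=cv2.resize(d[130:255,65:165],None,fx=4.7,fy=4.7,interpolation=cv2.INTER_CUBIC)
h=min(len(a),len(b));cv2.imwrite('pics/c2.png',np.hstack([a[:h],b[:h]]))"
```

```text
rest (array([ 584. , -151.8]), array([ 98.1, 167.9]), 89.75) t [196. 129.] [281. 263.]
board (array([ 575.3, -313. ]), array([130.6, 138.8]), 80.24)
[ 14 160 198]
[ 14 145 148]
[ 14 144 150]
[ 14 144 149]
[ 13 167 166]
plate 600.6153564453125 9.894538879394531 103.91826629638672 ((599.9535522460938, 6.267783164978027), (155.4119110107422, 174.19342041015625), 152.5107421875)
140 [214, 215, 216, 217, 218, 219, 244, 245, 246, 247, 248]
175 [212, 213, 214, 215, 216, 248, 249, 250, 251, 252]
190 [210, 211, 212, 213, 214, 215, 250, 251, 252, 253]
210 [210, 211, 212, 213, 214, 253, 254]
230 [209, 210, 211, 212, 213, 255, 256, 257, 258]
250 [201, 202, 203, 204, 205, 206, 207, 208, 209, 210, 211, 212, 213, 214, 215, 216, 217, 218, 219, 220, 221, 222, 223, 224, 225, 226, 227, 228, 229, 230, 231, 232, 233, 234, 235, 236, 237, 238, 239, 240, 241, 242, 243, 244, 245, 246, 247, 248, 249, 250, 251, 252, 253, 254, 255, 256, 257, 258, 259, 260, 261, 262, 263, 264, 265, 266, 267, 268, 269, 270, 271, 272, 273, 274]
275 [204, 205, 206, 207, 208, 209, 210, 211, 212, 213, 214, 215, 216, 217, 218, 219, 220, 221, 222, 223, 224, 225, 226, 227, 228, 229, 230, 231, 232, 233, 234, 235, 236, 237, 238, 253, 254, 255, 256, 257, 258, 259, 260, 261, 262, 263, 264, 265, 266, 267, 268, 269, 270, 271, 272, 273, 274]
285 [200, 201, 202, 203, 204, 205, 206, 207, 208, 209, 210, 211, 212, 213, 214, 215, 216, 217, 218, 219, 220, 221, 222, 223, 224, 225, 226, 227, 228, 229, 230, 231, 232, 233, 234, 235, 236, 237, 238, 239, 240, 241, 242, 243, 244, 245, 246, 247, 248, 249, 250, 251, 252, 253, 254, 255, 256, 257, 258, 259, 260, 261, 262, 263, 264, 265, 266, 267, 268, 269, 270, 271, 272, 273, 274]
```

View pics/c2.png

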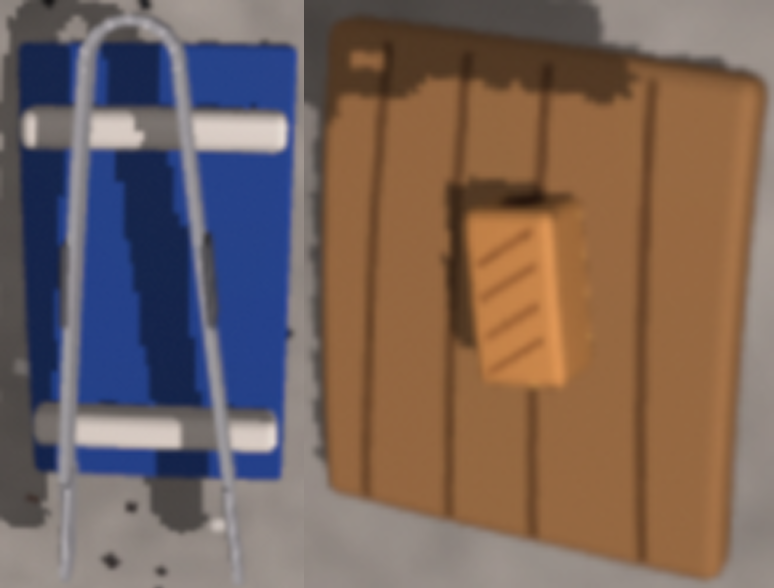

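```bash
python3 - <<'E'
from meas import *
d=load('w1'); A=lambda x,y,z:onz(d,190+x/3.2,115+y/3.2,z,True)[:2]*1000; B=lambda x,y,z:onz(d,65+(x-304)/4.7,130+y/4.7,z,True)[:2]*1000
L=A(61,284,.037);Rr=A(214,280,.037); print('pads',L,Rr,np.linalg.norm(L-Rr),(L+Rr)/2)
ap=A(131,18,.036); tl=A(66,578,.038);tr=A(238,578,.038); m=(tl+tr)/2; v=m-ap
print('apex',ap,'tips',tl,tr,'gap',np.linalg.norm(tl-tr),'len',np.linalg.norm(v),'yaw',np.degrees(np.arctan2(v[1],v[0])))
u=v/np.linalg.norm(v); print('tip->grip pts', m-u*(95+18), 'ridge ends:')
for z,P in [(.018,[(28,130),(287,132),(40,425),(275,432)])]: print([A(x,y,z).round(1) for x,y in P])
cs=np.array([B(x,y,.038) for x,y in [(467,210),(550,208),(569,386),(487,385)]]); print('pastry',cs.round(1),cs.mean(0)); e=(cs[2]+cs[3]-cs[0]-cs[1])/2; print(np.linalg.norm(e),np.degrees(np.arctan2(e[1],e[0])),np.linalg.norm(cs[0]-cs[1]),np.linalg.norm(cs[2]-cs[3]))
# plate: edges by hand of blue rim outer
im=d['pixels']; hsv=cv2.cvtColor(im,cv2.COLOR_RGB2HSV); H,S,V=cv2.split(hsv)
m=((V>165)|((H>100)&(H<130)&(S>60)&(V>60))).astype(np.uint8); k=np.zeros_like(m);k[160:265,310:420]=m[160:265,310:420]
k=cv2.morphologyEx(cv2.morphologyEx(k,cv2.MORPH_OPEN,np.ones((3,3))),cv2.MORPH_CLOSE,np.ones((7,7)))
cc=big(k,(310,160,420,265)); q=mapc(d,cc,.0095)*1000; print(cc.min(0),cc.max(0),cv2.fitEllipse(q.astype(np.float32)))
E
```

```text
pads [ 579.86292327 -180.80164346] [ 577.36318654 -128.2656106 ] 52.595469691304245 [ 578.61305491 -154.53362703]
apex [ 489.93434969 -156.13528551] tips [ 698.34956442 -185.17547692] [ 695.37060831 -118.63120276] gap 66.6109195451041 len 206.9690070042463 yaw 1.1716224013583503
tip->grip pts [ 583.88371091 -154.21387834] ridge ends:
[array([ 529.7, -194.9]), array([ 529.4, -104.6]), array([ 642.3, -195.4]), array([ 642.5, -105.8])]
pastry [[ 546.5 -312.4]
 [ 546.3 -288.3]
 [ 591.7 -288.3]
 [ 592.  -312.7]] [ 569.14694601 -300.42166168]
45.46454414805307 -0.22258860018386203 24.08709162006052 24.369293028814237
[324. 174.] [403. 251.] ((597.2161254882812, 0.5075213313102722), (98.9356689453125, 100.98392486572266), 39.04340362548828)
```

Sizes check out: pads 52.6 mm over (given 53), tongs 207 mm long (205), paddle outer gap 66.6 mm (66), pastry 45 x 24 mm. I'll lower to 0.15 m and re-measure, since the top view differs by a few mm.

Call:
{"name": "send_rows", "arguments": {"rows": [{"offset": [0.11,-0.2,-0.45],"spin": 0},{"offset": [0.11,-0.2,-0.45],"spin": 0},{"offset": [0.11,-0.2,-0.45],"spin": 0},{"offset": [0,0,0],"spin": 0},{"offset": [0,0,0],"spin": 0}]}}

```text
t: 2.7
tool_pos: [0.5812, -0.1543, 0.1533]
ee_rot: [0.0, 0.697, 0.717, 0.0]
wrist_force: [0.6, -0.2, 0.6]
width: 0.085
```

```bash
python3 - <<'E'
from h import *
d=shot('wrist','w2'); o=manip.observe(); print(o['tool_pos'],o['t'])
for P in [(.581,-.1545,.037)]:
    c=rot(d).T@(np.array(P)-d['position']); t=np.arctan2(np.hypot(c[0],c[1]),c[2]); r=foc(d)*t/np.hypot(c[0],c[1]); print(d['cx']+r*c[0],d['cy']+r*c[1])
cv2.imwrite('pics/w2b.png',cv2.resize(d['pixels'][:,:,::-1],(800,600),interpolation=cv2.INTER_CUBIC))
E
```

```text
[ 0.58166981 -0.15444603  0.15396149] 2.75
270.4303262468313 214.65609903329926
```

View pics/w2b.png

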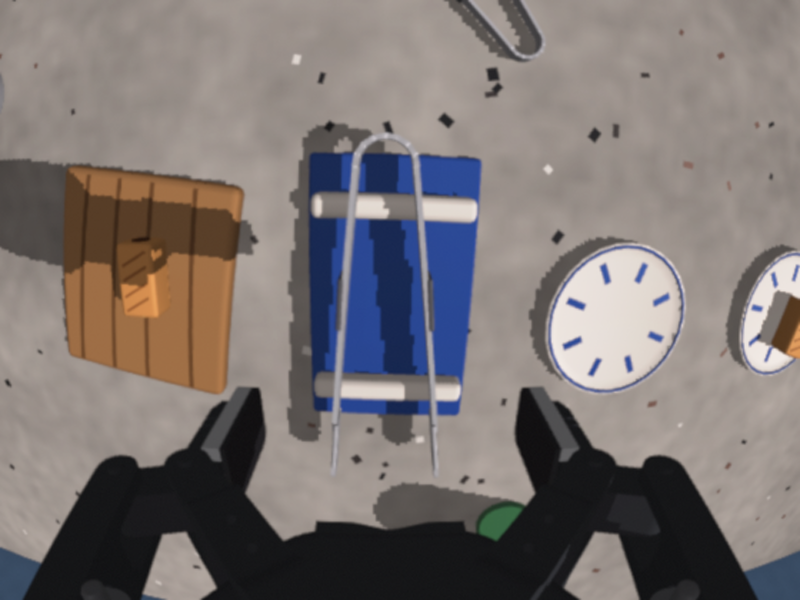

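The wrist view at 0.15 m shows the pads at (340,302) and (432,303), centred laterally under the tool to within 0.5 mm; the x of the grip is about 0.580. Descending.

Call:
{"name": "send_rows", "arguments": {"rows": [{"offset": [-0.02,0,-0.4],"spin": 0},{"offset": [0,0,-0.4],"spin": 0},{"offset": [0,0,-0.4],"spin": 0},{"offset": [0,0,-0.3],"spin": 0},{"offset": [0,0,0],"spin": 0}]}}

```text
t: 3.38
tool_pos: [0.579, -0.1545, 0.0395]
ee_rot: [-0.001, 0.697, 0.717, -0.0]
wrist_force: [0.6, 0.0, 0.6]
width: 0.0852
```

```bash
python3 - <<'E'
from h import *
o=manip.observe(); print(o['tool_pos'],o['t'],o['wrist_force'])
E
```

```text
[ 0.57895355 -0.15447536  0.03948259] 3.375 [0.57367497 0.0017327  0.56110013]
```

Call:
{"name": "send_rows", "arguments": {"rows": [{"offset": [0.01,0,-0.11],"spin": 0},{"offset": [0,0,0],"spin": 0}]}}

```text
t: 3.62
tool_pos: [0.581, -0.1554, 0.0322]
ee_rot: [0.001, 0.697, 0.717, 0.0]
wrist_force: [-0.8, -0.3, -0.3]
width: 0.0851
```

Call:
{"name": "send_rows", "arguments": {"rows": [{"offset": [0,0,0],"spin": 0},{"offset": [0,0,0],"spin": 0},{"offset": [0,0,0],"spin": 0},{"offset": [0,0,0],"spin": 0},{"offset": [0,0,0],"spin": 0}], "claw": 45, "grip_force": 40}}

```text
t: 4.25
tool_pos: [0.5814, -0.1558, 0.0327]
ee_rot: [0.001, 0.697, 0.717, 0.001]
wrist_force: [0.3, -0.5, 6.0]
width: 0.0458
```

Call:
{"name": "send_rows", "arguments": {"rows": [{"offset": [0,0,0.1],"spin": 0},{"offset": [0,0,0.1],"spin": 0},{"offset": [0,0,0.2],"spin": 0},{"offset": [0,0,0.3],"spin": 0},{"offset": [0,0,0],"spin": 0}]}}

```text
t: 4.88
tool_pos: [0.5823, -0.1559, 0.0866]
ee_rot: [0.002, 0.697, 0.717, 0.001]
wrist_force: [0.5, -0.2, -1.1]
width: 0.0451
```

```bash
python3 - <<'E'
from h import *
d=shot('wrist','w3'); e=shot('side','s3');o=manip.observe(); print(o['tool_pos'],o['t'],o['wrist_force'],o['moment'],o['width'])
a=cv2.resize(d['pixels'][100:400,50:450,::-1],(533,400)); u,v=map(int,proj(e,o['tool_pos'])); print(u,v); b=e['pixels'][max(0,v-60):v+80,max(0,u-65):u+75,::-1]; b=cv2.resize(b,(400,400))
cv2.imwrite('pics/c3.png',cv2.resize(np.hstack([a,b[:, :]]),(800,343)))
E
```

```text
[ 0.58049945 -0.15541816  0.08404712] 4.975 [ 0.65640485  1.59832767 -0.7978415 ] [-0.00394658  0.02608963 -0.018308  ] 0.04534217742897841
253 161
```

View pics/c3.png

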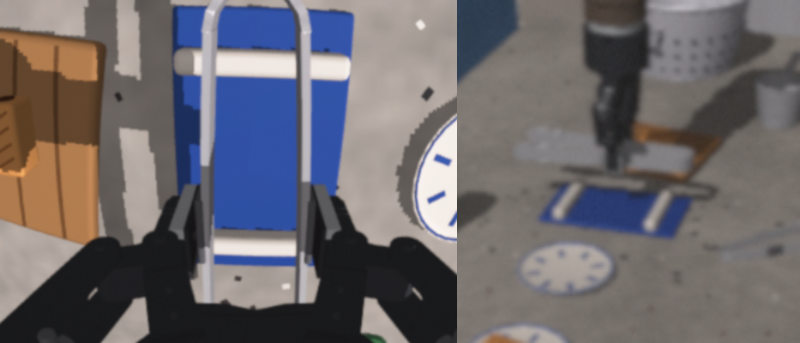

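Tongs held at 45 mm and clear of the rest, level in the side view. I'll cross-check the pastry in the top view, relative to rest and board.

```bash
python3 - <<'E'
from meas import *
d=load('top0'); im=d['pixels']; H,S,V=cv2.split(cv2.cvtColor(im,cv2.COLOR_RGB2HSV))
mp=lambda c,z:np.array([onz(d,u,v,z)[:2] for u,v in c])
blue=((H>105)&(H<130)&(S>120)&(V>50)).astype(np.uint8)
c=big(cv2.morphologyEx(blue,cv2.MORPH_CLOSE,np.ones((7,7))),(295,140,340,205)); print('rest',rect(mp(c,.006)))
wood=((H>5)&(H<22)&(S>80)).astype(np.uint8)
c=big(cv2.morphologyEx(wood,cv2.MORPH_CLOSE,np.ones((5,5))),(335,140,395,205)); print('board',rect(mp(c,.016)))
g=im[155:195,345:385].astype(int).sum(2); print(np.percentile(g,[5,50,90,98]))
for thr in (330,360,390):
  m=((im.astype(int).sum(2)>thr)&(S>110)).astype(np.uint8)
  c=big(m,(350,160,372,190)); print(thr,'past',rect(mp(c,.038)))
k=((S<40)&(V>130)).astype(np.uint8); k=cv2.morphologyEx(k,cv2.MORPH_CLOSE,np.ones((5,5)))
c=big(k,(250,148,296,195)); q=mp(c,.0095)*1000; print('plate',cv2.fitEllipse(q.astype(np.float32)))
d=load('w2');im=d['pixels']; H,S,V=cv2.split(cv2.cvtColor(im,cv2.COLOR_RGB2HSV))
wood=((H>5)&(H<22)&(S>90)).astype(np.uint8);c=big(cv2.morphologyEx(wood,cv2.MORPH_CLOSE,np.ones((9,9))),(30,100,180,290)); print('board w2',rect(mapc(d,c,.016)))
B=lambda x,y,z:onz(d,x/800*560,y/600*420,z,True)[:2]*1000
print('pastry w2',[B(*p,.038).round(1) for p in [(119,243),(149,240),(158,316),(127,316)]])
blue=((H>105)&(H<130)&(S>120)&(V>50)).astype(np.uint8)
c=big(cv2.morphologyEx(blue,cv2.MORPH_CLOSE,np.ones((15,15))),(200,100,345,295)); print('rest w2',rect(mapc(d,c,.006)))
k=((V>165)|((H>100)&(H<130)&(S>60)&(V>60))).astype(np.uint8);k=cv2.morphologyEx(cv2.morphologyEx(k,cv2.MORPH_OPEN,np.ones((3,3))),cv2.MORPH_CLOSE,np.ones((7,7)))
c=big(k,(375,160,490,285)); print('plate w2',cv2.fitEllipse((mapc(d,c,.0095)*1000).astype(np.float32)))
E
```

```text
rest (array([ 585.5, -153. ]), array([167.7,  97.5]), 0.15)
board (array([ 577.3, -316.3]), array([130.7, 138.9]), 80.27)
[184. 278. 308. 359.]
330 past (array([ 564.4, -296.4]), array([10.8, 19.7]), 69.76)Traceback (most recent call last):
  File "<stdin>", line 11, in <module>
  File "meas.py", line 5, in big
    cs,_=cv2.findContours(k,cv2.RETR_EXTERNAL,cv2.CHAIN_APPROX_NONE); return max(cs,key=cv2.contourArea)[:,0].astype(float)
                                                                             ~~~^^^^^^^^^^^^^^^^^^^^^^^^
ValueError: max() iterable argument is empty
```

Call:
{"name": "send_rows", "arguments": {"rows": [{"offset": [-0.28,-0.39,0],"spin": -0.01},{"offset": [-0.28,-0.39,0],"spin": -0.008},{"offset": [-0.28,-0.39,0],"spin": 0},{"offset": [-0.28,-0.39,0],"spin": 0},{"offset": [-0.28,-0.39,0],"spin": 0}]}}

```text
t: 5.6
tool_pos: [0.4739, -0.3021, 0.0826]
ee_rot: [-0.001, 0.707, 0.707, -0.0]
wrist_force: [1.3, -1.2, -0.7]
width: 0.0452
```

Call:
{"name": "send_rows", "arguments": {"rows": [{"offset": [0,0,0],"spin": 0},{"offset": [0,0,0],"spin": 0}]}}

```text
t: 5.85
tool_pos: [0.475, -0.3012, 0.083]
ee_rot: [-0.001, 0.707, 0.707, 0.0]
wrist_force: [0.2, -0.5, -1.3]
width: 0.0451
```

```bash
python3 - <<'E'
from h import *
d=shot('top','t4'); e=shot('side','s4'); w=shot('wrist','w4'); o=manip.observe(); print(o['tool_pos'],o['ee_rot'],o['t'],o['wrist_force'],o['width'])
a=cv2.resize(d['pixels'][140:220,330:410,::-1],(400,400),interpolation=cv2.INTER_CUBIC); u,v=proj(e,[.57,-.303,.04]);u,v=int(u),int(v)
b=cv2.resize(e['pixels'][v-40:v+40,u-40:u+40,::-1],(400,400),interpolation=cv2.INTER_CUBIC); print(u,v)
cv2.imwrite('pics/c4.png',np.hstack([a,b]))
E
```

```text
[ 0.47582124 -0.30074159  0.08348397] [-2.68889631e-04  7.06698850e-01  7.07514425e-01  3.06727424e-05] 6.0 [-1.31797959  0.47639523 -1.95913714] 0.04532194338701384
270 155
```

View pics/c4.png

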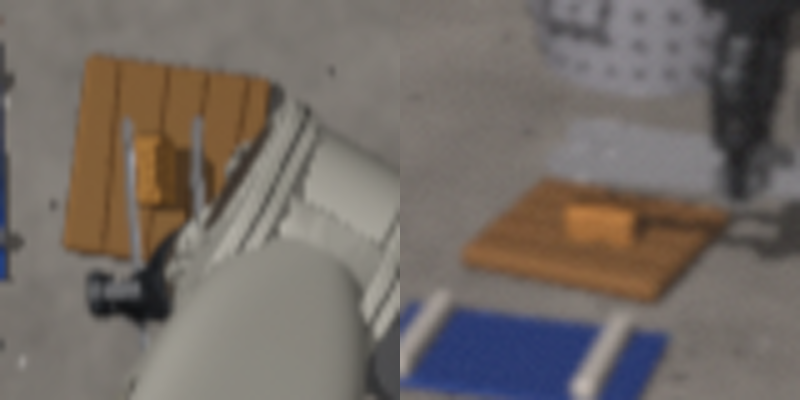

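Top crop: paddles at columns 129 and 197 with ends at row ~118; pastry spans about 137–163, rows 135–207. Computing the offset.

```bash
python3 - <<'E'
from meas import *
d=load('t4'); A=lambda x,y,z:onz(d,330+x/5,140+y/5,z)[:2]*1000
print('padl',A(129,140,.088),A(197,140,.088),'ends',A(127,117,.088),A(196,116,.088))
print('past',A(136,134,.038),A(164,134,.038),A(137,207,.038),A(166,207,.038), 'c',A(150.5,170.5,.038))
im=d['pixels'].astype(int)
for v in range(164,184,2): print(v,im[v,352:374,0].tolist())
for u in (358,360,362): print(u,im[160:188,u,0].tolist())
d=load('w2');im=d['pixels']; H,S,V=cv2.split(cv2.cvtColor(im,cv2.COLOR_RGB2HSV))
B=lambda x,y,z:onz(d,x/800*560,y/600*420,z,True)[:2]*1000
p=[B(*p,.038) for p in [(119,243),(149,240),(158,316),(127,316)]]; print('w2',np.round(p,1),np.mean(p,0))
blue=((H>105)&(H<130)&(S>120)&(V>50)).astype(np.uint8)
c=big(cv2.morphologyEx(blue,cv2.MORPH_CLOSE,np.ones((15,15))),(200,100,345,295)); print('rest w2',rect(mapc(d,c,.006)))
k=((V>165)|((H>100)&(H<130)&(S>60)&(V>60))).astype(np.uint8);k=cv2.morphologyEx(cv2.morphologyEx(k,cv2.MORPH_OPEN,np.ones((3,3))),cv2.MORPH_CLOSE,np.ones((7,7)))
c=big(k,(375,160,490,285)); print('plate w2',cv2.fitEllipse((mapc(d,c,.0095)*1000).astype(np.float32)))
E
```

```text
padl [ 581.25260094 -278.70755635] [ 580.03737156 -323.82283919] ends [ 596.70315581 -278.05492784] [ 596.14387486 -323.90571956]
past [ 593.59313288 -292.80569786] [ 593.07702291 -311.98226717] [ 543.24129465 -291.27035898] [ 542.70286391 -311.07518616] c [ 568.12235679 -301.61101804]
164 [112, 115, 120, 118, 127, 128, 128, 128, 128, 125, 105, 125, 128, 128, 127, 127, 120, 114, 116, 126, 127, 127]
166 [107, 118, 119, 119, 123, 128, 122, 121, 120, 112, 99, 116, 126, 127, 127, 126, 117, 116, 116, 126, 127, 128]
168 [108, 125, 121, 110, 128, 155, 160, 160, 156, 132, 96, 91, 105, 123, 126, 125, 118, 117, 113, 126, 128, 127]
170 [106, 126, 123, 115, 144, 156, 155, 155, 149, 102, 95, 94, 95, 81, 79, 81, 96, 110, 96, 122, 127, 127]
172 [107, 127, 126, 119, 152, 156, 160, 155, 149, 102, 92, 95, 96, 79, 75, 78, 93, 106, 84, 85, 108, 126]
174 [111, 127, 127, 118, 140, 138, 160, 158, 154, 103, 92, 92, 96, 79, 76, 79, 98, 108, 83, 75, 86, 124]
176 [117, 128, 127, 117, 136, 139, 160, 155, 148, 107, 93, 93, 95, 79, 76, 79, 98, 107, 104, 80, 85, 122]
178 [120, 128, 127, 118, 130, 147, 161, 154, 14
[... 272 characters left out ...]
69]
358 [128, 128, 128, 128, 128, 127, 122, 141, 160, 163, 155, 155, 160, 160, 160, 160, 160, 161, 161, 155, 130, 112, 127, 128, 128, 128, 128, 127]
360 [128, 128, 128, 128, 128, 126, 120, 139, 156, 150, 149, 154, 149, 148, 154, 149, 148, 150, 147, 147, 122, 89, 103, 107, 111, 116, 119, 120]
362 [113, 110, 107, 105, 105, 106, 99, 97, 96, 92, 95, 92, 92, 95, 92, 92, 93, 96, 104, 104, 86, 75, 107, 126, 128, 128, 124, 106]
w2 [[ 546.2 -311.4]
 [ 544.8 -290.1]
 [ 590.6 -289.8]
 [ 591.5 -312.5]] [ 568.24448698 -300.95735464]
rest w2 (array([ 584.1, -152.1]), array([ 98.3, 168.3]), 89.7)
plate w2 ((605.9552001953125, 7.801383972167969), (106.45852661132812, 135.92947387695312), 127.72853088378906)
```

Offset: the tips sit about 6 mm too far ahead and 1–2 mm to the left of the pastry. Correct and lower in two stages.

Call:
{"name": "send_rows", "arguments": {"rows": [{"offset": [-0.08,-0.02,0],"spin": 0},{"offset": [0,0,-0.15],"spin": 0},{"offset": [0,0,-0.15],"spin": 0},{"offset": [0,0,-0.15],"spin": 0},{"offset": [0,0,0],"spin": 0}]}}

```text
t: 6.62
tool_pos: [0.4683, -0.3025, 0.0484]
ee_rot: [-0.002, 0.707, 0.707, -0.0]
wrist_force: [0.1, 1.0, -0.5]
width: 0.0449
```

Call:
{"name": "send_rows", "arguments": {"rows": [{"offset": [0,0,-0.08],"spin": 0},{"offset": [0,0,-0.08],"spin": 0},{"offset": [0,0,0],"spin": 0},{"offset": [0,0,0],"spin": 0}]}}

```text
t: 7.12
tool_pos: [0.4695, -0.3032, 0.0382]
ee_rot: [0.0, 0.707, 0.707, 0.0]
wrist_force: [0.5, 0.1, -0.0]
width: 0.0453
```

```bash
python3 - <<'E'
from h import *
d=shot('top','t5'); e=shot('side','s5'); o=manip.observe(); print(o['tool_pos'],o['t'],o['wrist_force'],o['width'])
a=cv2.resize(d['pixels'][145:205,335:395,::-1],(400,400),interpolation=cv2.INTER_CUBIC)
b=cv2.resize(e['pixels'][125:185,240:300,::-1],(400,400),interpolation=cv2.INTER_CUBIC)
cv2.imwrite('pics/c5.png',np.hstack([a,b]))
E
```

```text
[ 0.46956325 -0.30329667  0.0383266 ] 7.225 [-0.37604436 -0.36566159 -1.48998881] 0.04492877119433754
```

View pics/c5.png

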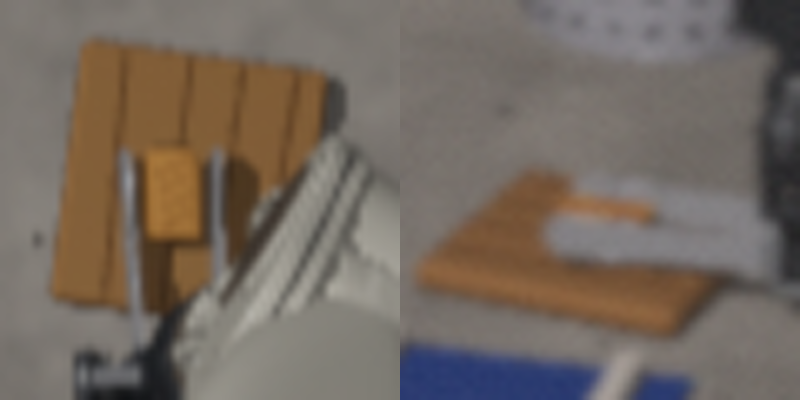

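Top crop: pastry centred laterally between the paddles (gaps about 10 px each side). Paddle ends are level with the pastry's far end, so I back off 4 mm, lower 2 mm and squeeze.

Call:
{"name": "send_rows", "arguments": {"rows": [{"offset": [-0.055,0,0],"spin": 0},{"offset": [0,0,-0.025],"spin": 0},{"offset": [0,0,0],"spin": 0}]}}

```text
t: 7.6
tool_pos: [0.465, -0.3031, 0.036]
ee_rot: [-0.0, 0.707, 0.707, -0.0]
wrist_force: [0.1, -0.8, -0.7]
width: 0.0452
```

Call:
{"name": "send_rows", "arguments": {"rows": [{"offset": [0,0,0],"spin": 0},{"offset": [0,0,0],"spin": 0}], "claw": 40}}

```text
t: 7.85
tool_pos: [0.4653, -0.3032, 0.0362]
ee_rot: [0.0, 0.707, 0.707, -0.0]
wrist_force: [0.5, -0.1, -1.0]
width: 0.0402
```

Call:
{"name": "send_rows", "arguments": {"rows": [{"offset": [0,0,0],"spin": 0},{"offset": [0,0,0],"spin": 0},{"offset": [0,0,0],"spin": 0},{"offset": [0,0,0],"spin": 0}], "claw": 34, "grip_force": 35}}

```text
t: 8.35
tool_pos: [0.4654, -0.3032, 0.0362]
ee_rot: [0.0, 0.707, 0.707, 0.0]
wrist_force: [-0.7, 0.1, 0.1]
width: 0.0371
```

Call:
{"name": "send_rows", "arguments": {"rows": [{"offset": [0,0,0.07],"spin": 0},{"offset": [0,0,0.07],"spin": 0},{"offset": [0,0,0.1],"spin": 0},{"offset": [0,0,0.15],"spin": 0},{"offset": [0,0,0],"spin": 0}]}}

```text
t: 8.98
tool_pos: [0.4662, -0.3038, 0.067]
ee_rot: [0.002, 0.707, 0.707, 0.0]
wrist_force: [-0.3, -0.3, -1.6]
width: 0.0375
```

```bash
python3 - <<'E'
from h import *
d=shot('top','t6'); e=shot('side','s6'); o=manip.observe(); print(o['tool_pos'],o['t'],o['wrist_force'],o['width'])
a=cv2.resize(d['pixels'][145:205,335:395,::-1],(400,400),interpolation=cv2.INTER_CUBIC)
b=cv2.resize(e['pixels'][115:185,235:305,::-1],(400,400),interpolation=cv2.INTER_CUBIC)
cv2.imwrite('pics/c6.png',np.hstack([a,b]))
E
```

```text
[ 0.4654366  -0.30325996  0.06580354] 9.075 [-0.08556664  0.22435659 -1.45983824] 0.037288044841271614
```

View pics/c6.png

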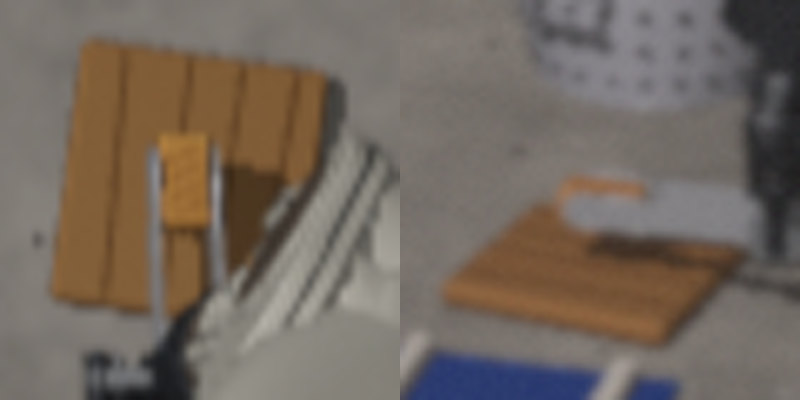

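Pastry is held squarely between the paddles and lifted off the board. I'll measure the plate properly now.

```bash
python3 - <<'E'
from meas import *
d=load('t6'); print('pastry held',onz(d,335+185/6.667,145+178/6.667,.068))
im=d['pixels']; H,S,V=cv2.split(cv2.cvtColor(im,cv2.COLOR_RGB2HSV))
for n in ('t6','top0'):
  d=load(n); g=d['pixels']; b=g[:,:,2].astype(int)-g[:,:,0]
  c=onz(d,272.3,169.5,.0095); print(n,c)
  m=((b>6)).astype(np.uint8); k=np.zeros_like(m); k[148:192,250:296]=m[148:192,250:296]
  p=cv2.findNonZero(k)[:,0].astype(float); q=np.array([onz(d,u,v,.0095)[:2] for u,v in p])*1000
  r=np.linalg.norm(q-c[:2]*1000,axis=1); q=q[(r>46)&(r<60)]
  A=np.c_[2*q,np.ones(len(q))]; s=np.linalg.lstsq(A,(q**2).sum(1),rcond=None)[0]; print('ring',s[:2],np.sqrt(s[2]+s[0]**2+s[1]**2),len(q))
d=load('w1'); g=d['pixels']; b=g[:,:,2].astype(int)-g[:,:,0]; k=np.zeros(b.shape,np.uint8); k[160:265,310:420]=(b>12)[160:265,310:420]
p=cv2.findNonZero(k)[:,0].astype(float); q=mapc(d,p,.0095)*1000
c=np.array([597.,1]); 
for i in range(4):
  r=np.linalg.norm(q-c,axis=1); z=q[(r>46)&(r<60)]; s=np.linalg.lstsq(np.c_[2*z,np.ones(len(z))],(z**2).sum(1),rcond=None)[0]; c=s[:2]
print('w1 ring',c,np.sqrt(s[2]+c@c),len(z))
E
```

```text
pastry held [ 0.57141793 -0.30513491  0.068     ]
t6 [ 0.59687327 -0.00243809  0.0095    ]
ring [5.98103830e+02 2.24308116e-01] 52.29727352703989 114
top0 [ 0.59687327 -0.00243809  0.0095    ]
ring [5.9810867e+02 1.8123361e-01] 52.26987030179946 114
w1 ring [597.62057966   1.66607977] 51.924299579138214 468
```

Plate centre ≈ (0.598, 0.0005), with top and wrist views within 1.5 mm. Held pastry is about 105 mm ahead of the TCP. Carry over with ramped rows.

Call:
{"name": "send_rows", "arguments": {"rows": [{"offset": [0,0,0.2],"spin": 0},{"offset": [0,0.1,0.2],"spin": 0},{"offset": [0.05,0.25,0],"spin": 0},{"offset": [0.05,0.4,0],"spin": 0},{"offset": [0.05,0.45,0],"spin": 0}]}}

```text
t: 9.7
tool_pos: [0.4765, -0.2112, 0.0954]
ee_rot: [-0.0, 0.707, 0.707, 0.0]
wrist_force: [0.6, 0.9, -1.1]
width: 0.0371
```

Call:
{"name": "send_rows", "arguments": {"rows": [{"offset": [0.05,0.45,0],"spin": 0},{"offset": [0.05,0.45,0],"spin": 0},{"offset": [0.05,0.45,0],"spin": 0},{"offset": [0.05,0.45,0],"spin": 0},{"offset": [0.02,0.45,0],"spin": 0}]}}

```text
t: 10.32
tool_pos: [0.4926, -0.042, 0.0954]
ee_rot: [-0.0, 0.707, 0.707, 0.0]
wrist_force: [-0.3, -0.0, -1.3]
width: 0.0368
```

Call:
{"name": "send_rows", "arguments": {"rows": [{"offset": [0,0.35,0],"spin": 0},{"offset": [0,0.2,0],"spin": 0},{"offset": [0,0.05,0],"spin": 0},{"offset": [0,0,-0.3],"spin": 0},{"offset": [0,0,-0.3],"spin": 0}]}}

```text
t: 10.95
tool_pos: [0.4934, 0.0, 0.0503]
ee_rot: [0.001, 0.708, 0.707, 0.0]
wrist_force: [0.9, -0.2, -1.2]
width: 0.0377
```

Call:
{"name": "send_rows", "arguments": {"rows": [{"offset": [0,0,0],"spin": 0},{"offset": [0,0,0],"spin": 0}]}}

```text
t: 11.2
tool_pos: [0.4934, 0.0001, 0.051]
ee_rot: [0.0, 0.708, 0.707, 0.0]
wrist_force: [0.3, -0.3, -0.3]
width: 0.0375
```

```bash
python3 - <<'E'
from h import *
d=shot('top','t7'); e=shot('side','s7'); o=manip.observe(); print(o['tool_pos'],o['ee_rot'],o['t'],o['wrist_force'],o['width'])
a=cv2.resize(d['pixels'][140:200,243:303,::-1],(400,400),interpolation=cv2.INTER_CUBIC)
b=cv2.resize(e['pixels'][150:250,195:295,::-1],(400,400),interpolation=cv2.INTER_CUBIC)
cv2.imwrite('pics/c7.png',np.hstack([a,b]))
E
```

```text
[4.93963291e-01 2.93735705e-04 5.14786713e-02] [0.00075824 0.70745967 0.70675293 0.00073017] 11.3 [ 0.15840602  0.09298539 -2.05386885] 0.03732696757809306
```

View pics/c7.png

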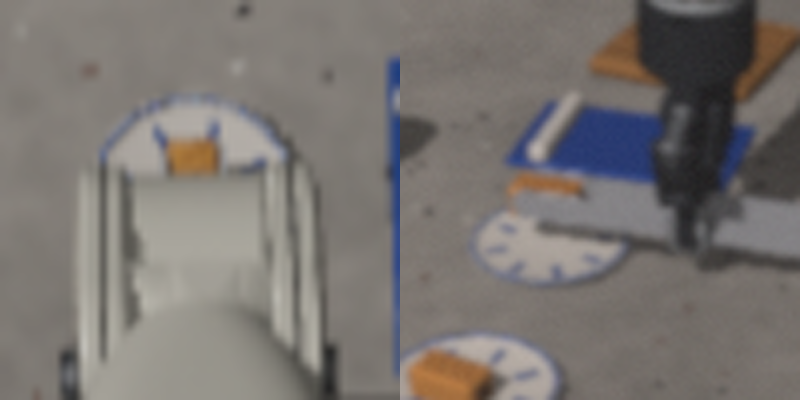

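```bash
python3 -c "
from h import *
d=load('t7'); print(onz(d,271.9,140+138/6.667,.0535), onz(d,272.2,140+95/6.667,.0095))"
```

```text
[ 0.61963791 -0.0017118   0.0535    ] [ 0.65058788 -0.00357353  0.0095    ]
```

Call:
{"name": "send_rows", "arguments": {"rows": [{"offset": [0,0,-0.1],"spin": 0},{"offset": [0,0,-0.1],"spin": 0},{"offset": [0,0,-0.05],"spin": 0},{"offset": [0,0,0],"spin": 0},{"offset": [0,0,0],"spin": 0}]}}

```text
t: 11.92
tool_pos: [0.4931, 0.0006, 0.0317]
ee_rot: [0.0, 0.707, 0.707, 0.0]
wrist_force: [1.0, -0.6, -1.8]
width: 0.0373
```

Call:
{"name": "send_rows", "arguments": {"rows": [{"offset": [0,0,-0.02],"spin": 0},{"offset": [0,0,-0.02],"spin": 0},{"offset": [0,0,0],"spin": 0}]}}

```text
t: 12.3
tool_pos: [0.4929, 0.0006, 0.0286]
ee_rot: [-0.0, 0.707, 0.707, -0.0]
wrist_force: [0.9, 0.8, -0.4]
width: 0.0376
```

Call:
{"name": "send_rows", "arguments": {"rows": [{"offset": [0,0,-0.013],"spin": 0},{"offset": [0,0,0],"spin": 0},{"offset": [0,0,0],"spin": 0}]}}

```text
t: 12.68
tool_pos: [0.493, 0.0006, 0.0277]
ee_rot: [0.0, 0.707, 0.707, -0.0]
wrist_force: [-0.1, 0.3, -1.2]
width: 0.0374
```

```bash
python3 - <<'E'
from h import *
f=[];p=[]
for i in range(6):
    d=shot('side','s8'); o=manip.observe(); f.append(o['wrist_force']);p.append(o['tool_pos'])
print(np.mean(f,0),np.mean(p,0),o['t'])
E
```

```text
[-0.11551429 -0.34307007 -1.51220612] [0.49300885 0.00059146 0.02772392] 12.975
```

Call:
{"name": "send_rows", "arguments": {"rows": [{"offset": [0,0,-0.013],"spin": 0},{"offset": [0,0,0],"spin": 0},{"offset": [0,0,0],"spin": 0}]}}

```text
t: 13.35
tool_pos: [0.493, 0.0006, 0.0267]
ee_rot: [-0.0, 0.707, 0.707, -0.0]
wrist_force: [-0.1, -0.1, -1.4]
width: 0.0375
```

```bash
cat > avg.py <<'E'
from h import *
f=[];p=[];m=[]
for i in range(6):
    d=manip.grab_frame('side'); o=manip.observe(); f.append(o['wrist_force']);p.append(o['tool_pos']);m.append(o['moment'])
print(np.mean(f,0).round(2),np.mean(m,0).round(3),np.mean(p,0).round(4),o['width'],o['t'])
E
python3 avg.py
```

```text
[ 0.01 -0.   -1.55] [0.018 0.058 0.021] [0.493  0.0006 0.0267] 0.03704033616214848 13.65
```

Call:
{"name": "send_rows", "arguments": {"rows": [{"offset": [0,0,-0.012],"spin": 0},{"offset": [0,0,0],"spin": 0},{"offset": [0,0,0],"spin": 0}]}}

```text
t: 14.02
tool_pos: [0.4931, 0.0006, 0.0259]
ee_rot: [0.0, 0.707, 0.707, 0.0]
wrist_force: [0.2, 0.0, 0.1]
width: 0.037
```

```bash
python3 avg.py
```

```text
[-0.49 -0.14  0.21] [-0.031  0.012  0.01 ] [0.493  0.0006 0.0259] 0.03722407723405259 14.325
```

Contact: vertical force rose by 1.8 N. Release the pastry to 45 mm and lift.

Call:
{"name": "send_rows", "arguments": {"rows": [{"offset": [0,0,0],"spin": 0},{"offset": [0,0,0],"spin": 0}], "claw": 41}}

```text
t: 14.58
tool_pos: [0.493, 0.0006, 0.0257]
ee_rot: [-0.0, 0.707, 0.707, -0.0]
wrist_force: [0.1, 0.3, -0.8]
width: 0.0408
```

Call:
{"name": "send_rows", "arguments": {"rows": [{"offset": [0,0,0],"spin": 0},{"offset": [0,0,0],"spin": 0},{"offset": [0,0,0],"spin": 0}], "claw": 45}}

```text
t: 14.95
tool_pos: [0.493, 0.0006, 0.0258]
ee_rot: [0.0, 0.707, 0.707, -0.0]
wrist_force: [0.4, 0.6, -0.4]
width: 0.045
```

Call:
{"name": "send_rows", "arguments": {"rows": [{"offset": [0,0,0.1],"spin": 0},{"offset": [0,0,0.2],"spin": 0},{"offset": [0,0,0.3],"spin": 0},{"offset": [0,0,0.3],"spin": 0},{"offset": [0,0,0],"spin": 0}]}}

```text
t: 15.58
tool_pos: [0.4951, 0.0006, 0.096]
ee_rot: [0.002, 0.707, 0.707, 0.002]
wrist_force: [0.4, 0.0, -1.1]
width: 0.0449
```

```bash
python3 avg.py; python3 - <<'E'
from h import *
d=shot('top','t9'); e=shot('side','s9')
a=cv2.resize(d['pixels'][140:200,243:303,::-1],(400,400),interpolation=cv2.INTER_CUBIC)
b=cv2.resize(e['pixels'][140:240,195:295,::-1],(400,400),interpolation=cv2.INTER_CUBIC)
cv2.imwrite('pics/c9.png',np.hstack([a,b]))
E
```

```text
[-0.1  -0.05 -0.74] [ 0.004  0.017 -0.011] [0.4927 0.0006 0.0931] 0.044988409463824125 15.875
```

View pics/c9.png

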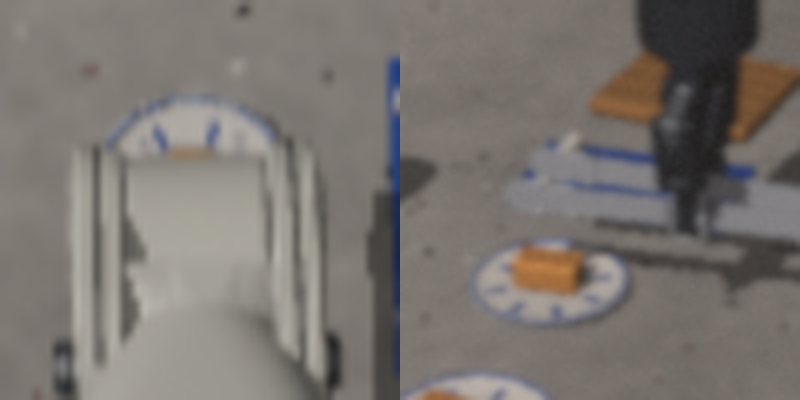

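Pastry sits alone and flat mid-plate (side crop, about (550,270)) and the plate has not moved. The 12 views are used, so from here I check by numbers. Returning the tongs to their original grasp pose.

Call:
{"name": "send_rows", "arguments": {"rows": [{"offset": [0.1,-0.2,0],"spin": 0.005},{"offset": [0.3,-0.5,0],"spin": 0.005},{"offset": [0.3,-0.5,0],"spin": 0.004},{"offset": [0.3,-0.5,0],"spin": 0.004},{"offset": [0.18,-0.38,0],"spin": 0}]}}

```text
t: 16.6
tool_pos: [0.5823, -0.157, 0.0926]
ee_rot: [-0.0, 0.697, 0.717, -0.0]
wrist_force: [0.2, 0.7, -1.1]
width: 0.045
```

Call:
{"name": "send_rows", "arguments": {"rows": [{"offset": [0,0,-0.2],"spin": 0},{"offset": [0,0,-0.2],"spin": 0},{"offset": [0,0,0],"spin": 0},{"offset": [0,0,0],"spin": 0}]}}

```text
t: 17.1
tool_pos: [0.5812, -0.1545, 0.0632]
ee_rot: [-0.0, 0.697, 0.717, -0.0]
wrist_force: [0.8, 0.6, -1.5]
width: 0.045
```

```bash
python3 avg.py; python3 - <<'E'
from meas import *
o=manip.observe(); q=o['ee_rot']; print(np.degrees(2*np.arctan2(q[2],q[1])))
d=shot('top','t10'); im=d['pixels']; H,S,V=cv2.split(cv2.cvtColor(im,cv2.COLOR_RGB2HSV))
# paddles vs bare counter, columns profile at rows ahead of rest; compare w/ top0
g0=load('top0')['pixels'].astype(int).sum(2); g=im.astype(int).sum(2); D=g-g0
for v in range(132,150,2): print(v,'t10',g[v,300:336].tolist())
E
```

```text
[ 0.2   0.07 -0.61] [-0.004 -0.012  0.007] [ 0.5819 -0.155   0.064 ] 0.04491621563622454 17.4
91.61703450659162
132 t10 [376, 372, 371, 373, 376, 375, 371, 369, 365, 368, 365, 366, 363, 356, 310, 279, 328, 298, 426, 474, 449, 400, 282, 435, 443, 315, 338, 436, 442, 439, 436, 431, 429, 424, 420, 416]
134 t10 [377, 375, 371, 369, 368, 364, 361, 361, 357, 358, 360, 358, 357, 351, 310, 309, 287, 406, 477, 450, 436, 325, 375, 444, 441, 318, 450, 462, 462, 459, 458, 456, 453, 449, 448, 444]
136 t10 [374, 377, 373, 368, 362, 359, 358, 357, 355, 389, 360, 355, 355, 353, 333, 321, 295, 462, 507, 459, 429, 282, 434, 441, 364, 326, 414, 469, 474, 473, 471, 470, 468, 467, 465, 462]
138 t10 [372, 377, 374, 371, 365, 362, 360, 360, 367, 429, 348, 353, 360, 361, 346, 278, 404, 466, 458, 443, 368, 332, 441, 441, 288, 320, 465, 483, 483, 482, 480, 480, 477, 477, 477, 477]
140 t10 [369, 372, 373, 372, 366, 359, 355, 362, 379, 382, 309, 346, 353, 351, 317, 274, 447, 498, 454, 432, 282, 406, 446, 417, 303, 296, 347, 474, 489, 490, 489, 486, 486, 486, 484, 483]
142 t10 [361, 366, 368, 367, 360, 351, 354, 398, 422, 359, 317, 339, 341, 328, 264, 374, 449, 472, 449, 402, 284, 437, 438, 343, 391, 385, 372, 406, 474, 487, 490, 492, 492, 492, 492, 489]
144 t10 [360, 358, 360, 363, 354, 348, 346, 349, 348, 324, 357, 344, 336, 307, 262, 427, 483, 464, 445, 331, 378, 449, 446, 304, 335, 459, 458, 453, 456, 463, 477, 480, 471, 477, 477, 480]
146 t10 [363, 358, 360, 363, 363, 363, 358, 357, 358, 370, 438, 357, 328, 269, 352, 418, 501, 478, 449, 296, 451, 459, 381, 303, 371, 483, 483, 474, 477, 475, 489, 480, 463, 465, 465, 465]
148 t10 [361, 335, 324, 327, 328, 329, 334, 320, 318, 332, 387, 314, 281, 253, 407, 474, 480, 468, 368, 352, 469, 471, 307, 342, 519, 518, 504, 495, 496, 486, 495, 486, 471, 459, 463, 465]
```

Call:
{"name": "send_rows", "arguments": {"rows": [{"offset": [0,0,-0.15],"spin": 0},{"offset": [0,0,-0.15],"spin": 0},{"offset": [0,0,-0.07],"spin": 0},{"offset": [0,0,0],"spin": 0},{"offset": [0,0,0],"spin": 0}]}}

```text
t: 18.08
tool_pos: [0.5817, -0.1555, 0.0357]
ee_rot: [0.0, 0.697, 0.717, 0.0]
wrist_force: [-0.0, 0.5, -0.6]
width: 0.0451
```

```bash
python3 avg.py
```

```text
[-0.06 -0.08 -1.5 ] [ 0.007  0.018 -0.009] [ 0.5818 -0.1555  0.036 ] 0.04504626779276912 18.375
```

Call:
{"name": "send_rows", "arguments": {"rows": [{"offset": [0,0,-0.02],"spin": 0},{"offset": [0,0,-0.012],"spin": 0},{"offset": [0,0,0],"spin": 0},{"offset": [0,0,0],"spin": 0}]}}

```text
t: 18.88
tool_pos: [0.5815, -0.1554, 0.0332]
ee_rot: [-0.0, 0.697, 0.717, -0.0]
wrist_force: [-0.6, -0.5, -1.2]
width: 0.0451
```

```bash
python3 avg.py
```

```text
[-0.21 -0.13 -0.81] [ 0.022 -0.008  0.021] [ 0.5815 -0.1554  0.0332] 0.04529485502851369 19.175
```

Call:
{"name": "send_rows", "arguments": {"rows": [{"offset": [0,0,-0.011],"spin": 0},{"offset": [0,0,0],"spin": 0},{"offset": [0,0,0],"spin": 0}]}}

```text
t: 19.55
tool_pos: [0.5817, -0.1554, 0.0328]
ee_rot: [0.0, 0.697, 0.717, 0.0]
wrist_force: [-1.9, 0.3, 3.2]
width: 0.0448
```

```bash
python3 avg.py
```

```text
[-1.52  0.34  4.34] [ 0.074  0.325 -0.018] [ 0.5816 -0.1554  0.0328] 0.04483194357421381 19.85
```

Contact at the same height as the original grasp. Open gradually.

Call:
{"name": "send_rows", "arguments": {"rows": [{"offset": [0,0,0],"spin": 0},{"offset": [0,0,0],"spin": 0}], "claw": 49}}

```text
t: 20.1
tool_pos: [0.5816, -0.1554, 0.0322]
ee_rot: [0.0, 0.697, 0.717, 0.0]
wrist_force: [-0.0, -0.2, 1.8]
width: 0.0488
```

Call:
{"name": "send_rows", "arguments": {"rows": [{"offset": [0,0,0],"spin": 0},{"offset": [0,0,0],"spin": 0}], "claw": 53}}

```text
t: 20.35
tool_pos: [0.5812, -0.1553, 0.0319]
ee_rot: [-0.0, 0.697, 0.717, -0.0]
wrist_force: [0.1, -0.4, -0.3]
width: 0.0526
```

Call:
{"name": "send_rows", "arguments": {"rows": [{"offset": [0,0,0],"spin": 0},{"offset": [0,0,0],"spin": 0},{"offset": [0,0,0],"spin": 0},{"offset": [0,0,0],"spin": 0}], "claw": 80}}

```text
t: 20.85
tool_pos: [0.5816, -0.1554, 0.0324]
ee_rot: [0.0, 0.697, 0.717, 0.0]
wrist_force: [-0.1, 0.4, 0.3]
width: 0.0803
```

Call:
{"name": "send_rows", "arguments": {"rows": [{"offset": [0,0,0.1],"spin": 0},{"offset": [0,0,0.3],"spin": 0},{"offset": [0,0,0.5],"spin": 0},{"offset": [0,0,0.6],"spin": 0},{"offset": [0,0,0.6],"spin": 0}]}}

```text
t: 21.48
tool_pos: [0.5814, -0.1554, 0.1918]
ee_rot: [0.0, 0.697, 0.717, 0.0]
wrist_force: [-0.4, 0.3, 0.2]
width: 0.0801
```

Call:
{"name": "send_rows", "arguments": {"rows": [{"offset": [-0.3,0.5,0.3],"spin": 0},{"offset": [-0.5,0.6,0.2],"spin": 0},{"offset": [-0.5,0.6,0],"spin": 0},{"offset": [-0.5,0.6,0],"spin": 0},{"offset": [-0.5,0.6,0],"spin": 0}]}}

```text
t: 22.1
tool_pos: [0.4078, 0.0633, 0.2281]
ee_rot: [0.0, 0.697, 0.717, 0.001]
wrist_force: [1.5, 0.7, 1.3]
width: 0.08
```

Call:
{"name": "send_rows", "arguments": {"rows": [{"offset": [-0.5,0.6,0],"spin": 0},{"offset": [-0.4,0.6,0],"spin": 0},{"offset": [0,0.6,0],"spin": 0},{"offset": [0,0,0],"spin": 0},{"offset": [0,0,0],"spin": 0}]}}

```text
t: 22.72
tool_pos: [0.3413, 0.1969, 0.2276]
ee_rot: [0.0, 0.697, 0.717, -0.0]
wrist_force: [0.3, -0.4, -0.4]
width: 0.0799
```

```bash
python3 avg.py; python3 - <<'E'
from meas import *
d=shot('top','t11'); shot('side','s11'); w=shot('wrist','w11'); im=d['pixels'].astype(int); i0=load('top0')['pixels'].astype(int)
D=np.abs(im-i0).sum(2)
cs,_=cv2.findContours(cv2.dilate((D>70).astype(np.uint8),np.ones((3,3))),cv2.RETR_EXTERNAL,cv2.CHAIN_APPROX_NONE)
for c in cs:
    if cv2.contourArea(c)>8: print(cv2.boundingRect(c))
S=cv2.cvtColor(d['pixels'],cv2.COLOR_RGB2HSV); H,Sa,V=cv2.split(S)
m=((H>5)&(H<22)&(Sa>90)).astype(np.uint8); c=big(m,(250,148,296,195)); print('pastry px',cv2.minAreaRect(c.astype(np.float32)), [onz(d,*c.mean(0),z)[:2] for z in (.028,)])
b=im[:,:,2]-im[:,:,0]; k=np.zeros(b.shape,np.uint8); k[148:192,250:296]=(b>6)[148:192,250:296]; p=cv2.findNonZero(k)[:,0].astype(float); q=np.array([onz(d,u,v,.0095)[:2] for u,v in p])*1000
r=np.linalg.norm(q-[598,0],axis=1); q=q[(r>46)&(r<60)]; s=np.linalg.lstsq(np.c_[2*q,np.ones(len(q))],(q**2).sum(1),rcond=None)[0]; print('plate',s[:2],len(q))
for v in (136,142,148,160,170,180,186): 
  for n,g in (('0',i0),('11',im)):
    print(v,n,g[v,303:330].sum(1).tolist())
E
```

```text
[ 0.1  -0.17 -0.1 ] [-0.007 -0.015 -0.004] [0.3416 0.1962 0.2274] 0.08005449564966341 23.025
(176, 348, 6, 4)
(261, 250, 109, 37)
(19, 215, 490, 205)
(329, 197, 4, 4)
(331, 189, 3, 7)
(317, 187, 6, 6)
(321, 182, 9, 8)
(310, 169, 4, 4)
(332, 168, 4, 6)
(359, 167, 12, 16)
(267, 161, 15, 18)
(322, 157, 6, 24)
(333, 150, 3, 7)
(333, 141, 3, 7)
(324, 139, 6, 16)
(305, 139, 6, 9)
pastry px ((271.5, 169.0), (12.0, 7.0), 90.0) [array([5.95575105e-01, 3.46400590e-04])]
plate [5.98126691e+02 1.82699067e-01] 112
136 0 [368, 362, 358, 356, 357, 356, 355, 353, 354, 354, 351, 335, 351, 355, 355, 351, 325, 245, 280, 356, 362, 361, 358, 364, 366, 369, 370]
136 11 [365, 360, 357, 353, 355, 355, 355, 353, 351, 352, 349, 334, 349, 354, 352, 349, 324, 242, 280, 354, 360, 357, 363, 366, 364, 366, 368]
142 0 [366, 357, 354, 383, 372, 413, 305, 215, 196, 195, 204, 217, 288, 337, 326, 332, 356, 364, 360, 353, 344, 357, 415, 333, 338, 285, 209]
142 11 [364, 356, 356, 430, 405, 410, 247, 197, 190, 195, 217, 284, 332, 340, 326, 332, 359, 363, 358, 353, 345, 347, 307, 339, 332, 219, 195]
148 0 [324, 325, 328, 3
[... 701 characters left out ...]
 217, 216, 218, 217, 221, 212, 267, 224, 139, 133, 131, 131, 129, 146, 210, 217, 216, 217, 242, 314, 287, 202, 134, 125, 130, 137]
180 0 [221, 219, 218, 220, 221, 222, 221, 230, 287, 376, 268, 150, 132, 133, 132, 132, 150, 211, 218, 232, 290, 346, 242, 180, 136, 132, 134]
180 11 [221, 220, 218, 219, 221, 218, 223, 250, 338, 334, 234, 148, 133, 133, 133, 133, 151, 212, 221, 265, 353, 279, 214, 144, 131, 128, 131]
186 0 [370, 430, 441, 443, 445, 445, 448, 448, 446, 416, 388, 296, 273, 284, 324, 461, 480, 484, 487, 478, 398, 362, 302, 286, 288, 325, 445]
186 11 [368, 427, 439, 441, 442, 444, 446, 446, 441, 387, 340, 287, 270, 281, 324, 464, 480, 483, 478, 436, 385, 305, 288, 284, 308, 411, 450]
```

```bash
python3 -c "
from workcell import manip; print(manip.finish_job())"
```

```text
the job is handed in; nothing more can be done
None
```

The makroudh is in the middle of the empty plate and the tongs are back across both ridges of their rest, released. I handed the job in at about 23 s of the 64 s allowed. The middle-sized tongs, on the blue rest, were the pair I used.

- **Pastry:** the last top picture puts its centre at about (0.596, 0.000), against a plate centre of (0.598, 0.000), so it is 2–3 mm off. It looked flat in the side view. Only the tongs' paddles touched it. Contact with the plate showed as a rise of about 1.8 N in the vertical force.
- **Plate and bystanders:** the plate's fitted centre did not change, before to after, by more than 0.1 mm. Comparing the top pictures from before and after showed only the pastry, the tongs and the arm with its shadows. The arm's shadow covered the large and small look-alike tongs, so those were not compared; the arm never went down near them.
- **Tongs:** they met the rest at the same tool height as when first gripped (0.033 m). The last picture shows them about half a pixel, or 1–2 mm, to the left of where they first lay.
- **Forces:** the largest wrist force I read was about 6 N.
- **What disagreed:** the wrist and top views differed by 1–4 mm on the pastry and plate positions. The tongs' thumb pads looked about 5 mm behind where the rest's centre said they should be. I corrected for this by comparing paddles and pastry in the same picture before squeezing. The final tongs and pastry positions come from pixel measurements, because the 12 viewed pictures were used up by then.

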